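# Hang the coat-peg plaque on its keyhole screw

## Robot

A 6-joint arm with a two-finger parallel gripper is mounted at the origin on the work surface. World frame = base frame: x ahead of the robot, y to its left, z up, the work surface at z = 0. Lengths are in m, angles in rad, forces in N, time in s.
With the tool pointing down it reaches from about 0.4 to 0.825 m from the base axis. Payload 7 kg.
Tool frame: the origin (TCP) lies between the finger pads; the fingertips stand arm.tip_extent ahead of it and the grasp point (between the pads) lies 3 mm ahead of it (arm.tip_extent is the distance from the TCP to the fingertips, in m); z points along the fingers, y is the direction in which the jaws open and shut (so a half turn about z gives the same grasp; the last joint's range is limited). The gripper opens to 88 mm and grips with 3 to 60 N. Pads are 19 mm wide; open, the fingers measure 130 mm over their backs; the gripper's body (78 mm by 193 mm) begins 47 mm behind the grasp point.
Start: joints at [-0.828, 0.359, 0.012, 0, -1.224, -0.288], TCP at [0.296, -0.606, 0.249] pointing down, gripper open.
Joint ranges: [-3.07, 3.07], [-1.43, 2.12], [-1.02, 1.25], [-3.03, 1.67], [-3.05, -0], [-3.03, 3.03]. Speed limits (rad/s): [2.39, 2.39, 3.01, 3.14, 3.14, 3.14].

## Interface

Orientations are given as [roll, pitch, yaw] about the fixed x, y, z axes, in that order (R = Rz(yaw) Ry(pitch) Rx(roll)).
In Python, from station import arm gives the robot as it stands.
- The arm moves only by the tool servo_tool, never from a script. Its argument "steps" is a list that holds one entry, the list of rows, each a list of 5 numbers: the finger opening in mm, from 0 to 87.6, then the shift along the tool's x, y, z in mm, then the turn about the tool's z in degrees. A call has 1 to 8 rows; each row shifts and turns the commanded pose from where the row before left it, along the tool's axes as they then stand; what a row does not reach is not made up. A row lasts 1/8 s, in which the tool goes at most 62.5 mm and 10.7 degrees, less where a joint would pass 70% of its speed; a pose out of reach is approached as far as the arm can. A call is refused whole if a number of a shift passes 62.5 or a number of a turn 10.7, either way. A call with a gripper value outside its range is refused whole. The fingers move at their own pace and stop on an object; "squeeze" is the grip in N (left out, the last holds). Time passes only in rows, so rows that do not move let the fingers close. It gives the time, the measured TCP pose, the force and the opening at its end, in the units of the state.
- arm.get_state(): the state, without advancing time (a new reading comes with each control period).
- arm.grab_frame(name): name is "side" or "top"; returns a dict with "image" (384x512x3 uint8, red, green, blue), "z_map" (384x512 float32, m along the optical axis (not along the pixel's ray), 0 where there is no reading), "camera_matrix" (3x3 intrinsics, pixels), "dist_coeffs" ([k1, k2, p1, p2, k3] as OpenCV has them; the pictures are not rectified), "rvec" (rotation vector, rad) and "tvec" (3), from world to camera coordinates, as OpenCV has them. Camera axes: x right, y down, z forward; pixel columns grow to the right and rows downward; lengths in m; the calibration is good to about 2 mm. A picture is of the moment at which its call begins.
- arm.job_done(): hands the job in, once; it reports no verdict.
Trained networks look in a picture, given as the dict that the camera call returned (one of the last four; its "shot" number tells which), for a name from the list of things; names that differ only in an ending like _2 or _b are one class to them, and where a whole thing is asked for, a point or a joint stands for the part that bears it (a point fixed in the world has none). Each returns a list of dicts, best first, with "p" (0 to 1); they miss things now and then, are a little off and sometimes report something else, mostly with a low value. They report only what shows in the picture. A call takes as long as a camera call. They do not tell look-alikes from the thing itself.
- arm.search_frame(picture, thing): "extent" ([left, top, right, bottom] in pixels, round what is visible of it).
- arm.cut_out(picture, thing): "mask" (384x512 bool, what is visible of it) and "extent" ([left, top, right, bottom] in pixels, round what is visible of it).
- arm.landmark_of(picture, thing): "xy" ([column, row] in pixels: a listed point, or the origin of a listed thing).
The state is a dict: "t": time; "q": joint angles; "qd": joint speeds; "joint_efforts": joint torques, N m; "eef_pos": TCP position; "ee_rot": TCP orientation; "force": force on the tool from outside, world axes, zero at the start; "moment": the same for the moment, N m; "width": finger opening in m.
Only numpy, scipy, OpenCV 4.12 (cv2) and the standard library are available. Lean on these libraries where they do the work, as an engineer would, in place of code of your own. Each camera call takes 0.05 s, during which the arm holds its last target. There are 200 camera calls.

## Task

Take the green coat-peg plaque out of the groove of the wooden rack and hang it on the screw of the plywood board: put the wide part of its keyhole over the screw head with its back flat against the board, then slide it straight down until it is fully home and locked behind the head. Work gently, never ramming the plaque against the board or its screw, leave it hanging straight by itself, and do not upset the other things on the bench.

Things in the scene. Friction and masses are not known exactly. Their poses are not given: they have to be found in the camera images.
- plaque: Loose green wooden wall plaque, 90 mm wide (y), 125 mm high (z), 16 mm thick (x), 170 to 350 g. Origin: bottom middle of its flat back; x points out of its front, where the coat peg is, z up. Starts upright. A window in it, 28 mm wide, z = 28 to 88 mm, is open to the front and closed at the back by a 3 mm steel web, flush with the back, with the keyhole cut through it.
- peg (a point): Middle of the plaque's light-wood coat peg, a square bar 20 mm wide (y), 24 mm high (z), standing 50 mm out of the front. This point is 42 mm before the plaque's back, 26 mm before its front, 105 mm above its underside; the plaque's top is 20 mm higher. Axes as the plaque's. Can be taken from above, fingers closing along y.
- keyhole (a point): Middle of the keyhole's wide entrance, on the plane of the plaque's back, 45 mm above its underside; axes as the plaque's. The entrance is a square 22 mm wide and high; a slot 10 mm wide, with slanted lead-in corners, runs up from it. Below the entrance (under z = 34 mm on the plaque) the back is solid.
- slot_end (a point): Where the screw's axis is on the plaque when it is fully home: 71.5 mm above its underside, 26.5 mm above the entrance's middle, on the plane of the back; the slot ends 3.5 mm higher. Beside the slot the web's front rises as a ramp from 3 to 7.5 mm above the back (z = 62 to 75.5 mm), which wedges behind the screw head.
- board: Fixed upright plywood board, 160 mm wide (y), 182 mm high, 20 mm thick. Origin: bottom middle of its working face, at bench height; x points straight out of that face, away from the robot (about world +x), z up. Its foot and ribs lie behind the face, to 120 mm. The screw stands out of the middle of this face.
- track (a point): Middle of the dark upright slot in the board's face, 132 mm above the bench; axes as the board's. The hanger screw is fixed somewhere on it, up to 20 mm above or below this point, exactly on the line; its height differs each time and is not reported: look or feel for it. Shank 7 mm, brass head 16 mm across, 4 mm thick, its underside 4 mm off the face, its front 8 mm.
- screw (a joint): How far (m) the screw head is drawn out of the board against its spring: 0 at rest, about 0.003 when the plaque is fully home. The spring pulls with 3 N at rest and 1.2 N more per mm. The head cannot be pushed in. Driving the plaque home takes about 5 to 15 N downward, far more than its weight, until the slot's end stops it firmly (push no harder than about 20 N); it then stays by itself.
- rack: Fixed light-wood rack, base 100 mm (x) by 170 mm (y). Two rails leave a groove 18 mm wide along y, from x = -1 to 17 mm, floor 10 mm and rail tops 25 mm above the bench. Origin on the bench. The plaque stands in the groove, its back towards the rack's -x; lift it straight up by more than 15 mm to free it.
- horse: Bystander: white toy horse on blue wheels, about 150 mm high. Origin at the bottom middle.
- horse2: Bystander: dark wooden toy horse on green wheels, about 150 mm high. Origin at the bottom middle.
- paint: Bystander: small paint jar with a blue cap, 48 mm across, 62 mm high. Origin at the bottom middle.
- wheel: Bystander: light-wood toy wheel lying flat, 44 mm across, 14 mm high. Origin at the bottom middle.
- glue: Bystander: glue bottle with a yellow label and a red cap, 54 mm across, 170 mm high. Origin at the bottom middle.
Not all that is in view belongs to the job. What is shaped like the plaque but blue or pink is not meant.

How it is judged:
By the outcome, as a careful person would: the job done as asked, in the order asked, and still so for the second after the job is handed in, with the robot touching nothing.
It also fails if it takes over 72 s, if anything falls off the work surface, if the arm or the gripper's body presses on something with over 40 N, if the wrist force passes 120 N, or if a joint passes its speed limit or range.

## Working session

There is one attempt and no reset: what is moved stays moved. The work goes in short steps, Python scripts to look and compute and a tool call to move; the robot and the scene stay as the last step left them, time stands still between calls to the robot, and variables do not carry over. Pictures are saved under pics/ and viewed, and the job is handed in when it is done.

Besides the shell and the picture viewer there is one more tool, called after "Call:" by a JSON object that holds its "op" and its "data", one argument or row to a line. servo_tool: Moves the arm, as the interface text tells. Its arguments: {"type":"object","properties":{"steps":{"type":"array","items":{"type":"array","items":{"type":"array","items":{"type":"number"}}}},"squeeze":{"type":"number"}},"required":["steps"]}

```bash
ls; mkdir -p pics
python3 - <<'E'
from station import arm
import cv2
s=arm.get_state(); print(s, getattr(arm,'tip_extent',None))
for n in ("side","top"):
    f=arm.grab_frame(n); cv2.imwrite(f"pics/{n}0.png",f["image"][:,:,::-1])
    print(n,f["camera_matrix"].tolist(),f["rvec"],f["tvec"],f["dist_coeffs"],f["shot"])
    for t in ("plaque","peg","board","track","rack","screw"):
        fn=arm.landmark_of if t!="screw" else arm.search_frame
        print(t,[(d.get("xy",d.get("extent")),round(d["p"],2)) for d in fn(f,t)])
E
```

```text
pics
{'t': 0.0, 'q': array([-8.27884128e-01,  3.59360730e-01,  1.10626955e-02, -3.81532228e-04,
       -1.22408683e+00, -2.88103827e-01]), 'qd': array([-1.70838792e-04, -1.77796647e-04,  9.31658875e-05,  1.05000967e-04,
        3.33046833e-04,  9.03894059e-04]), 'joint_efforts': array([-1.24684384e-04, -5.82724643e+01,  2.93055296e+01,  6.99744165e+00,
        6.64417574e-03, -1.48662589e-04]), 'eef_pos': array([ 0.29631156, -0.60597964,  0.24763558]), 'ee_rot': array([ 3.13996767e+00, -1.07521873e-04, -2.68691413e+00]), 'force': array([-0.03966348,  0.08647301,  0.60494962]), 'moment': array([-0.02026847,  0.06103259, -0.00158962]), 'width': 0.08801022814040889} 0.022
side [[353.8112019723354, 0.0, 260.7619243113811], [0.0, 353.8112019723354, 188.77572816479577], [0.0, 0.0, 1.0]] [ 0.75767026 -2.64170584  1.03875883] [0.51311173 0.25017297 0.81881115] [-0.09014798  0.          0.          0.          0.        ] 1
plaque [([201.7, 202.6], 0.95), ([238.2, 240.8], 0.7), ([290.5, 275.7], 0.58)]
peg [([222.6, 213.0], 0.89), ([214.4, 180.5], 0.67), ([151.5, 254.6], 0.61), ([281.6, 242.6], 0.59)]
board [([310.6, 169.1], 0.78)]
track [([316.7, 140.7], 0.71)]
rack [([236.1, 244.8], 0.64)]
screw [([210.0, 197.4, 243.8, 252.0], 0.28)]
top [[366.3776253342937, 0.0, 254.98485674574], [0.0, 366.3776253342937, 191.42149337737266], [0.0, 0.0, 1.0]] [ 2.16026442 -2.20407602  0.09098627] [0.05514808 0.57325777 1.15596222] [-0.04988656  0.          0.          0.          0.        ] 2
plaque [([213.2, 195.1], 0.91), ([212.4, 247.4], 0.66), ([231.4, 143.6], 0.58)]
peg [([210.1, 174.7], 0.73), ([234.5, 145.8], 0.72), ([208.6, 233.8], 0.6)]
board [([322.9, 201.6], 0.81)]
track [([328.2, 202.2], 0.7), ([213.1, 196.1], 0.63)]
rack [([212.4, 197.0], 0.96)]
screw [([192.3, 172.0, 225.8, 194.9], 0.48)]
```

```bash
cd pics; python3 -c "
import cv2
for n in('side0','top0'):
    i=cv2.imread(n+'.png'); cv2.imwrite(n+'b.png',cv2.resize(i,(800,600),interpolation=cv2.INTER_CUBIC))"
```

```text
(no output)
```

View pics/side0b.png

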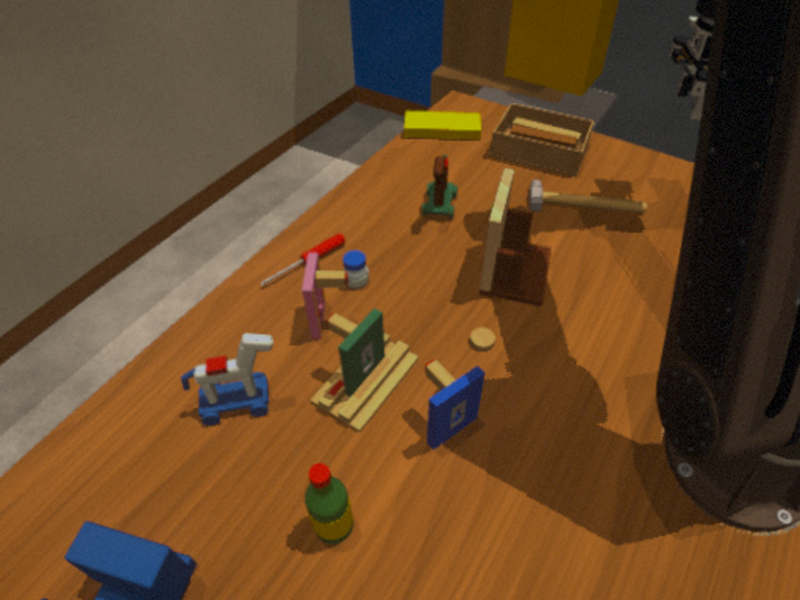

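View pics/top0b.png

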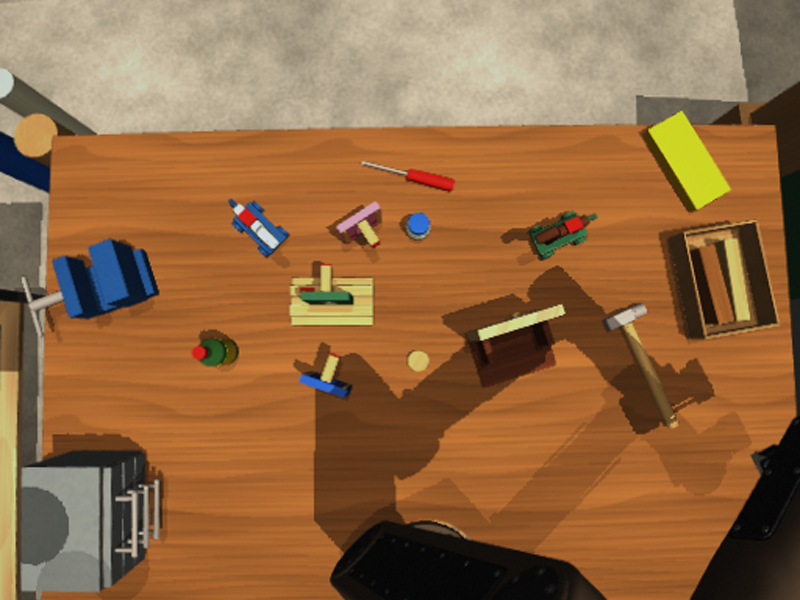

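```bash
cat > h.py <<'E'
import numpy as np, cv2
from station import arm
def grab(n,save=None):
    f=arm.grab_frame(n)
    if save: cv2.imwrite(f"pics/{save}.png",f["image"][:,:,::-1])
    return f
def cloud(f):
    """world xyz per pixel (384x512x3), nan where no reading"""
    K,D=f["camera_matrix"],f["dist_coeffs"]; h,w=f["z_map"].shape
    uv=np.stack(np.meshgrid(np.arange(w),np.arange(h)),-1).reshape(-1,1,2).astype(float)
    n=cv2.undistortPoints(uv,K,D).reshape(h,w,2); z=f["z_map"].astype(float).copy(); z[z==0]=np.nan
    c=np.dstack([n*z[...,None],z]); R=cv2.Rodrigues(f["rvec"])[0]
    return (c-np.ravel(f["tvec"]))@R
def proj(f,p): return cv2.projectPoints(np.array(p,float).reshape(-1,1,3),f["rvec"],f["tvec"],f["camera_matrix"],f["dist_coeffs"])[0].reshape(-1,2)
def centre(f): return -cv2.Rodrigues(f["rvec"])[0].T@np.ravel(f["tvec"])
def crop(f,box,name,s=None):
    l,t,r,b=box; i=f["image"][t:b,l:r,::-1]; s=s or min(800/(r-l),600/(b-t)); cv2.imwrite(f"pics/{name}.png",cv2.resize(i,None,fx=s,fy=s,interpolation=cv2.INTER_CUBIC))
E
python3 - <<'E'
from h import *
for n in ("side","top"):
    f=grab(n); P=cloud(f); print(n,centre(f)); np.set_printoptions(precision=4,suppress=True)
    hsv=cv2.cvtColor(f["image"],cv2.COLOR_RGB2HSV)
    for t in ("plaque","board","rack"):
        for d in arm.cut_out(f,t)[:3]:
            m=d["mask"]; q=P[m]; q=q[np.isfinite(q).all(1)]
            print(t,round(d["p"],2),d["extent"],"hue",np.median(hsv[m][:,0]),"lo",np.percentile(q,3,axis=0),"hi",np.percentile(q,97,axis=0))
    np.savez(n+".npz",P=P,im=f["image"])
    if n=="side": crop(f,(180,190,280,280),"sp"); crop(f,(290,90,370,200),"sb")
    else: crop(f,(170,110,270,270),"tp"); crop(f,(290,180,370,250),"tb")
E
```

```text
side [0.23524874 0.58938862 0.77045503]
plaque 0.97 [191.9, 158.7, 223.4, 215.2] hue 21.0 lo [0.6753 0.0827 0.0015] hi [0.745  0.1604 0.1264]
plaque 0.77 [273.3, 231.2, 310.2, 290.9] hue 116.0 lo [0.3852 0.1435 0.0013] hi [0.457  0.2331 0.126 ]
plaque 0.65 [210.2, 198.1, 245.0, 251.4] hue 38.0 lo [0.5652 0.141  0.0247] hi [0.6243 0.2285 0.136 ]
board 0.69 [210.5, 200.5, 246.0, 253.2] hue 39.0 lo [0.5652 0.144  0.029 ] hi [0.6233 0.2285 0.1359]
board 0.55 [306.6, 106.8, 350.0, 193.9] hue 13.0 lo [ 0.4068 -0.2559  0.0073] hi [ 0.5269 -0.0947  0.182 ]
rack 0.66 [198.9, 214.4, 267.1, 276.5] hue 20.0 lo [0.5252 0.1066 0.0068] hi [0.6165 0.2678 0.027 ]
top [0.4802 0.0486 1.1979]
plaque 0.97 [191.4, 228.0, 224.6, 248.7] hue 110.0 lo [0.3944 0.1461 0.0321] hi [0.4581 0.2219 0.1289]
plaque 0.9 [215.1, 125.4, 246.6, 159.9] hue 168.0 lo [0.677  0.0805 0.0028] hi [0.747  0.1534 0.1284]
plaque 0.67 [195.8, 170.5, 225.3, 194.4] hue 67.0 lo [0.5666 0.1393 0.0397] hi [0.6291 0.2186 0.1391]
board 0.89 [300.9, 192.9, 362.3, 247.4] hue 9.0 lo [ 0.4053 -0.2609  0.008 ] hi [ 0.5351 -0.0985  0.1843]
rack 0.82 [187.0, 176.0, 239.2, 207.4] hue 25.0 lo [0.5281 0.1051 0.0075] hi [0.6204 0.2618 0.0296]
```

View pics/sb.png

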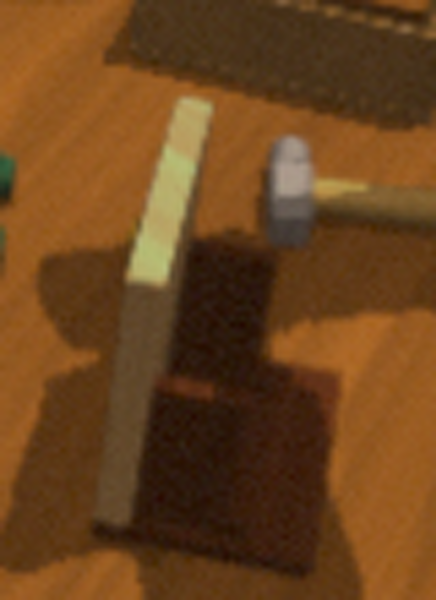

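View pics/tb.png

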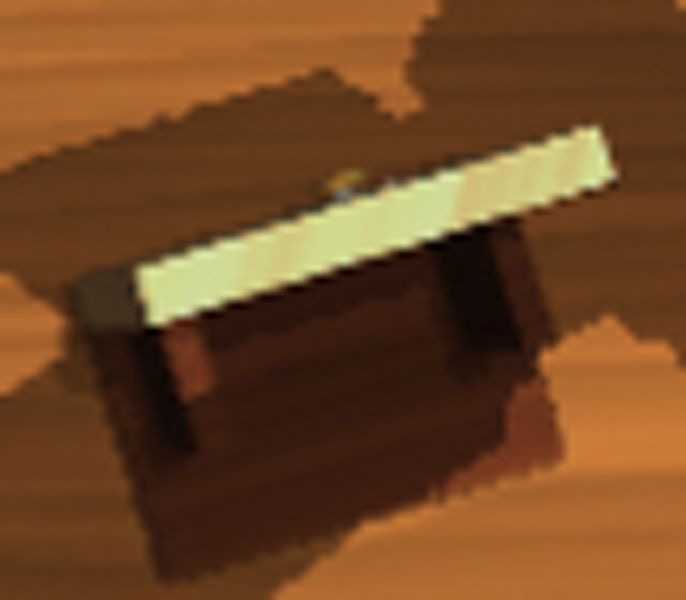

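View pics/sp.png

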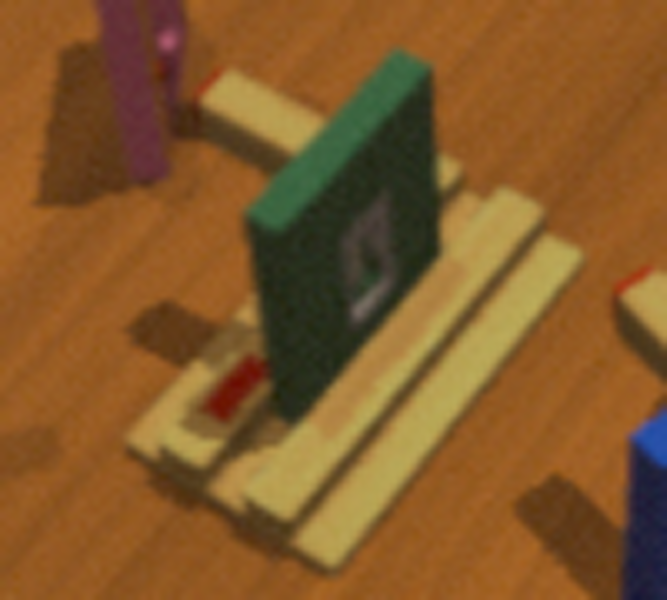

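Run:
```python
import numpy as np, cv2
np.set_printoptions(precision=4,suppress=True)
d={n:np.load(n+".npz") for n in("side","top")}
for n in d:
    P=d[n]["P"]; im=d[n]["im"]; hsv=cv2.cvtColor(im,cv2.COLOR_RGB2HSV)
    reg=lambda lo,hi:((P>lo)&(P<hi)).all(-1)
    bt=reg([.38,-.29,.175],[.56,-.07,.19])
    r=cv2.minAreaRect((P[bt][:,:2]*1000).astype(np.float32)); print(n,"board top",bt.sum(),r,P[bt][:,2].mean())
    g=(hsv[...,0]>50)&(hsv[...,0]<90)&(hsv[...,1]>80)
    pt=reg([.55,.11,.126],[.65,.26,.146])&g
    print("plaque top",pt.sum(),cv2.minAreaRect((P[pt][:,:2]*1000).astype(np.float32)),P[pt][:,2].mean())
    pg=reg([.59,.11,.10],[.68,.26,.14])&~g
    print("peg",pg.sum(),cv2.minAreaRect((P[pg][:,:2]*1000).astype(np.float32)),P[pg][:,2].max(), P[pg].mean(0))
    if n=="side":
        b=reg([.55,.11,.04],[.62,.26,.125])&g; q=P[b]; 
        # back plane
        A=np.c_[q[:,1:],np.ones(len(q))]; c=np.linalg.lstsq(A,q[:,0],rcond=None)[0]
        for k in range(3):
            ok=abs(q[:,0]-A@c)<.002; c=np.linalg.lstsq(A[ok],q[ok,0],rcond=None)[0]
        print("back plane x=a y+b z+c",c,ok.sum(), "y range",q[ok,1].min(),q[ok,1].max())
P=d["top"]["P"]; hsv=cv2.cvtColor(d["top"]["im"],cv2.COLOR_RGB2HSV)
for v in range(197,206): print(v,[f"{u}:{hsv[v,u].tolist()}{(P[v,u]*1000).round().tolist()}" for u in range(326,334)])
```

```text
side board top 269 ((516.0659790039062, -171.47434997558594), (20.73448371887207, 159.43063354492188), 15.953573226928711) 0.18104516141802873
plaque top 195 ((572.758544921875, 185.11993408203125), (87.94010162353516, 14.69307804107666), 89.48673248291016) 0.1347056790972626
peg 187 ((613.625, 182.68731689453125), (21.674501419067383, 45.854515075683594), 89.03250122070312) 0.12941611988900673 [0.6126 0.1862 0.1228]
back plane x=a y+b z+c [0.1082 0.0617 0.5377] 1 y range 0.20131207388649983 0.20131207388649983
top board top 419 ((517.481201171875, -171.74317932128906), (20.812461853027344, 160.4583740234375), 15.9678316116333) 0.18251978806204977
plaque top 153 ((574.3533935546875, 182.4822998046875), (85.73908996582031, 14.16574478149414), 87.8857192993164) 0.13572982114671098
peg 114 ((612.7008056640625, 179.2743682861328), (20.51648712158203, 45.724918365478516), 84.97964477539062) 0.13353499944645025 [0.612  0.1789 0.1269]
197 ['326:[13, 186, 103][553.0, -189.0, 1.0]', '327:[13, 187, 101][553.0, -192.0, 3.0]', '328:[13, 185, 102][553.0, -197.0, -3.0]', '329:[13, 185, 102][553.0,
[... 2251 characters left out ...]
]
204 ['326:[26, 101, 73][523.0, -155.0, 171.0]', '327:[23, 108, 106][522.0, -155.0, 185.0]', '328:[29, 92, 186][522.0, -158.0, 182.0]', '329:[31, 89, 211][522.0, -160.0, 185.0]', '330:[32, 86, 214][522.0, -163.0, 183.0]', '331:[33, 87, 217][522.0, -166.0, 184.0]', '332:[32, 89, 214][522.0, -169.0, 182.0]', '333:[32, 90, 213][522.0, -172.0, 182.0]']
205 ['326:[30, 92, 208][520.0, -153.0, 180.0]', '327:[32, 91, 213][520.0, -155.0, 181.0]', '328:[33, 89, 216][520.0, -158.0, 182.0]', '329:[33, 89, 216][519.0, -160.0, 184.0]', '330:[33, 90, 216][520.0, -164.0, 180.0]', '331:[33, 90, 216][519.0, -166.0, 185.0]', '332:[32, 91, 214][519.0, -169.0, 183.0]', '333:[31, 90, 212][519.0, -172.0, 183.0]']
```

```bash
cat > m.py <<'E'
from h import *
np.set_printoptions(precision=4,suppress=True)
T=[grab("top") for _ in range(12)]; S=[grab("side") for _ in range(6)]
def avg(F):
    f=dict(F[0]); z=np.array([g["z_map"] for g in F]); z[z==0]=np.nan; f["z_map"]=np.nanmedian(z,0); f["image"]=np.mean([g["image"] for g in F],0).astype(np.uint8); return f
t,s=avg(T),avg(S); P=cloud(t)
for v in range(200,205): print(v,[f"{u}:{(P[v,u]*1000).round(1).tolist()}" for u in range(327,333)])
for n,f in(("top",t),("side",s)):
    P=cloud(f); reg=lambda lo,hi:((P>lo)&(P<hi)).all(-1)
    hsv=cv2.cvtColor(f["image"],cv2.COLOR_RGB2HSV); g=(hsv[...,0]>45)&(hsv[...,0]<95)&(hsv[...,1]>70)
    for nm,m in(("board",reg([.38,-.29,.176],[.56,-.07,.188])),("ptop",reg([.55,.11,.13],[.65,.26,.142])&g),("peg",reg([.588,.11,.105],[.68,.26,.132])&~g),("rack",reg([.5,.05,.016],[.65,.3,.034]))):
        q=P[m]*1000; r=cv2.minAreaRect(q[:,:2].astype(np.float32)); print(n,nm,m.sum(),np.array(r[0]),np.array(r[1]),round(r[2],1),"z",np.median(q[:,2]))
    q=P[reg([.45,-.1,-.02],[.5,.1,.02])]; print("bench z",np.median(q[:,2]))
E
python3 m.py
```

```text
200 ['327:[543.1, -192.2, 0.1]', '328:[543.0, -195.3, 0.9]', '329:[535.2, -168.3, 147.7]', '330:[534.8, -169.8, 154.4]', '331:[534.9, -173.0, 152.5]', '332:[542.7, -208.5, 0.8]']
201 ['327:[532.3, -161.5, 152.0]', '328:[532.2, -164.2, 153.2]', '329:[532.0, -166.8, 154.4]', '330:[531.9, -169.5, 155.2]', '331:[539.5, -205.2, 0.4]', '332:[539.5, -208.5, 0.3]']
202 ['327:[529.5, -161.8, 150.1]', '328:[529.5, -165.0, 148.7]', '329:[529.4, -167.8, 149.1]', '330:[529.3, -170.6, 149.7]', '331:[533.2, -191.4, 65.0]', '332:[528.0, -170.7, 176.0]']
203 ['327:[532.9, -190.0, 9.1]', '328:[527.2, -167.7, 134.7]', '329:[525.6, -163.4, 170.0]', '330:[525.1, -164.0, 180.5]', '331:[525.0, -166.5, 181.8]', '332:[524.9, -169.3, 181.9]']
204 ['327:[522.4, -155.3, 181.7]', '328:[522.4, -157.9, 182.4]', '329:[522.3, -160.7, 182.5]', '330:[522.2, -163.5, 182.6]', '331:[522.1, -166.1, 183.6]', '332:[522.1, -169.0, 182.9]']
top board 418 [ 517.4597 -171.7098] [ 20.8041 160.0168] 16.0 z 182.5282065735483
top ptop 150 [575.0685 182.2359] [84.8475 11.9077] 88.8 z 135.88892088796862
top peg 115 [611.7617 180.1162] [20.1081 46.9486] 88.5 z 127.80654316743274
top rack 604 [575.0235 183.5127] [164.57    58.1854] 88.9 z 25.961322940877537
bench z 0.0007784944416269914
side board 266 [ 516.225  -172.3929] [ 20.6634 158.7624] 15.9 z 181.16314158585573
side ptop 204 [573.0345 184.364 ] [87.9958 13.9633] 88.4 z 134.96399399658287
side peg 192 [612.1115 182.9437] [20.2963 47.0366] 88.9 z 126.64766245659399
side rack 855 [573.7596 183.8116] [170.9563  61.8755] 88.8 z 24.803969542511688
bench z 0.0003436831753744951
```

Call:
{"op": "servo_tool", "data": {
  "steps": [
    [[87.6, 0, 0, 0, 10.7], [87.6, 0, 0, 0, 10.7], [87.6, 0, 0, 0, 4.6]]
  ]
}}

```text
t: 2.38
eef_pos: [0.2965, -0.6064, 0.2485]
ee_rot: [3.142, -0.0, 3.138]
force: [-0.8, 0.5, 0.4]
width: 0.0876
```

Call:
{"op": "servo_tool", "data": {
  "steps": [
    [[87.6, -22.3, 56.3, 0, 0], [87.6, -22.3, 56.3, 0, 0], [87.6, -22.3, 56.3, 0, 0], [87.6, -22.3, 56.3, 0, 0], [87.6, -22.3, 56.3, 0, 0], [87.6, -22.3, 56.3, 0, 0], [87.6, -22.3, 56.3, 0, 0], [87.6, -22.3, 56.3, 0, 0]]
  ]
}}

```text
t: 3.38
eef_pos: [0.4749, -0.1539, 0.2491]
ee_rot: [-3.142, 0.001, -3.14]
force: [1.6, 0.3, 0.1]
width: 0.0875
```

Call:
{"op": "servo_tool", "data": {
  "steps": [
    [[87.6, -22.3, 56.3, 0, 0], [87.6, -22.3, 56.3, 0, 0], [87.6, -22.3, 56.3, 0, 0], [87.6, -22.3, 56.3, 0, 0], [87.6, -22.3, 56.3, 0, 0], [87.6, -22.3, 56.3, 0, 0.9], [87.6, 0, 0, 0, 0]]
  ]
}}

```text
t: 4.25
eef_pos: [0.6088, 0.1858, 0.2473]
ee_rot: [-3.141, -0.001, 3.13]
force: [-0.1, -1.1, -0.5]
width: 0.0876
```

Call:
{"op": "servo_tool", "data": {
  "steps": [
    [[87.6, 0, -3.8, 30, 0.4], [87.6, 0, 0, 40, 0], [87.6, 0, 0, 40, 0], [87.6, 0, 0, 19.5, 0], [87.6, 0, 0, 0, 0]]
  ]
}}

```text
t: 4.88
eef_pos: [0.6068, 0.1773, 0.1176]
ee_rot: [-3.14, -0.003, 3.119]
force: [0.1, 0.1, 0.6]
width: 0.0876
```

Run:
```python
from h import *
f=grab("side"); crop(f,(150,130,290,235),"g1"); f=grab("top"); crop(f,(150,110,290,215),"g2")
```

```text
(no output)
```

View pics/g1.png

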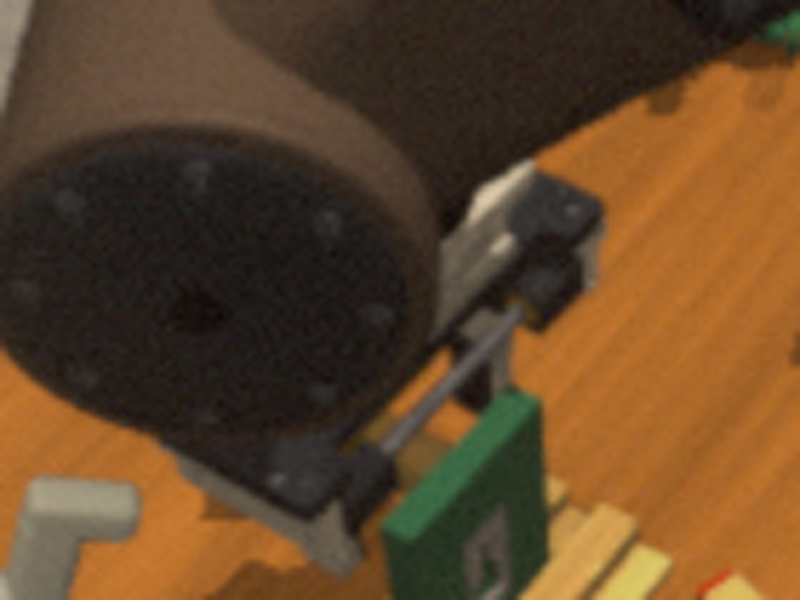

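Call:
{"op": "servo_tool", "data": {
  "steps": [
    [[60, 0, 4.5, 0, 0], [40, 0, 0, 0, 0], [25, 0, 0, 0, 0], [15, 0, 0, 0, 0], [10, 0, 0, 0, 0], [10, 0, 0, 0, 0], [10, 0, 0, 0, 0], [10, 0, 0, 0, 0]]
  ],
  "squeeze": 10
}}

```text
t: 5.98
eef_pos: [0.608, 0.1827, 0.1191]
ee_rot: [-3.141, 0.0, 3.12]
force: [0.2, -0.8, -0.4]
width: 0.0201
```

Call:
{"op": "servo_tool", "data": {
  "steps": [
    [[10, 0, 0, 0, 0], [10, 0, 0, 0, 0], [10, 0, 0, -5, 0], [10, 0, 0, -10, 0], [10, 0, 0, -20, 0], [10, 0, 0, -30, 0], [10, 0, 0, -30, 0], [10, 0, 0, 0, 0]]
  ],
  "squeeze": 55
}}

```text
t: 6.98
eef_pos: [0.6092, 0.1836, 0.2174]
ee_rot: [3.139, 0.005, 3.12]
force: [-0.7, 0.6, -2.9]
width: 0.0197
```

```bash
cat > pl.py <<'E'
import sys
from h import *
np.set_printoptions(precision=4,suppress=True)
S=[grab("side") for _ in range(3)]; f=S[0]; z=np.array([g["z_map"] for g in S]); z[z==0]=np.nan; f["z_map"]=np.nanmedian(z,0)
st=arm.get_state(); p=st["eef_pos"]; yaw=st["ee_rot"][2]-np.pi; print("tcp",p,st["ee_rot"],st["force"],st["width"])
P=cloud(f); hsv=cv2.cvtColor(f["image"],cv2.COLOR_RGB2HSV); g=(hsv[...,0]>45)&(hsv[...,0]<95)&(hsv[...,1]>70)
# to gripper-yaw frame relative to tcp
c,s=np.cos(yaw),np.sin(yaw); R=np.array([[c,s,0],[-s,c,0],[0,0,1]]); Q=(P-p)@R.T*1000
m=g&(abs(Q[...,1])<60)&(Q[...,0]>-60)&(Q[...,0]<0)&(Q[...,2]>-130)&(Q[...,2]<30)
q=Q[m]; print(m.sum(),"lo",np.percentile(q,2,axis=0),"hi",np.percentile(q,98,axis=0))
b=q[(q[:,2]<10)]; ok=np.ones(len(b),bool)
for k in range(6):
    A=np.c_[b[:,1:],np.ones(len(b))]; co=np.linalg.lstsq(A[ok],b[ok,0],rcond=None)[0]; r=b[:,0]-A@co; ok=abs(r)<3
print("back x=a*y+b*z+c mm",co,ok.sum(),"y",np.percentile(b[ok,1],[1,99]),"z",np.percentile(b[ok,2],[1,99]))
u=proj(f,p+[0,0,-.06])[0].astype(int); l=max(0,min(u[0]-70,372)); t=max(0,min(u[1]-55,279)); crop(f,(l,t,l+140,t+105),sys.argv[1]); print(l,t)
E
python3 pl.py l1
```

```text
tcp [0.6072 0.1827 0.2131] [-3.1413 -0.0015  3.1197] [ 0.3615 -0.3896 -3.2499] 0.019975098524508874
781 lo [-41.4818 -36.075  -91.1618] hi [-26.0737  46.7146  19.4192]
back x=a*y+b*z+c mm [ -0.0012  -0.0131 -40.6485] 434 y [-35.6834  46.7403] z [-94.516   9.401]
148 144
```

View pics/l1.png

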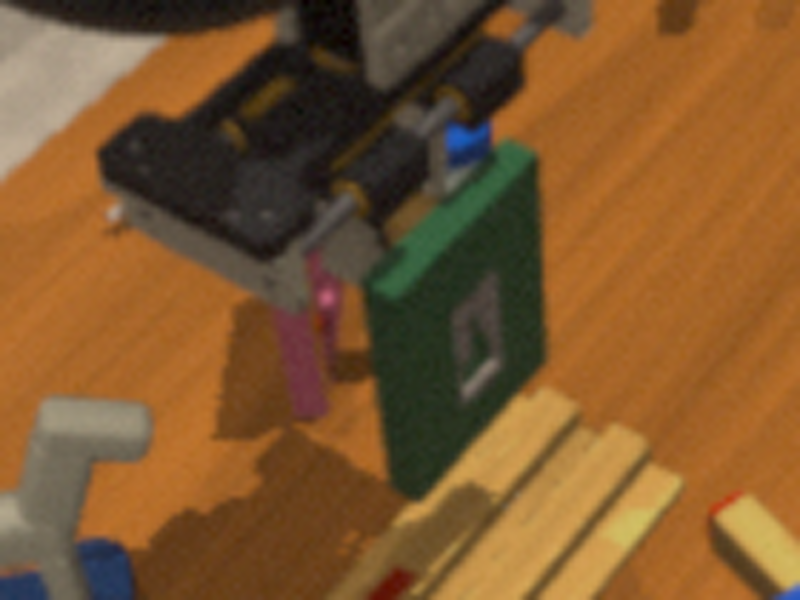

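Call:
{"op": "servo_tool", "data": {
  "steps": [
    [[10, -1.1, -20, 0, 0], [10, -1.1, -45, 0, 0], [10, -1.1, -50, 0, 0], [10, -1.1, -55, 0, 0], [10, -1.1, -55, 0, 0], [10, -1.1, -50, 0, 0], [10, -1.1, -35, 0, 0], [10, -1.1, -18.4, 0, 0]]
  ]
}}

```text
t: 8.12
eef_pos: [0.6085, -0.1482, 0.2129]
ee_rot: [-3.141, -0.002, 3.118]
force: [0.3, 0.7, -2.7]
width: 0.0196
```

Call:
{"op": "servo_tool", "data": {
  "steps": [
    [[10, 0, 0, 0, -4], [10, 0, 0, 0, -6], [10, 0, 0, 0, -5], [10, 0, 0, 0, -2.2], [10, 0, 0, 0, 0], [10, 0, 0, 0, 0]]
  ]
}}

```text
t: 8.88
eef_pos: [0.6094, -0.1456, 0.2137]
ee_rot: [3.141, -0.001, -2.864]
force: [-0.4, -0.2, -3.5]
width: 0.0194
```

```bash
python3 pl.py l2
python3 - <<'E'
from h import *
f=grab("top"); crop(f,(270,140,410,245),"l2t")
E
```

```text
tcp [ 0.6095 -0.1456  0.2139] [ 3.1415 -0.0002 -2.8634] [ 0.1264  0.8771 -2.7787] 0.019772071726824197
260 lo [-42.3382 -34.5674 -97.392 ] hi [-28.8715  47.9112  16.1995]
back x=a*y+b*z+c mm [  0.0967  -0.0116 -42.4725] 91 y [-14.8449  48.1934] z [-101.6693    8.6868]
216 70
```

View pics/l2.png

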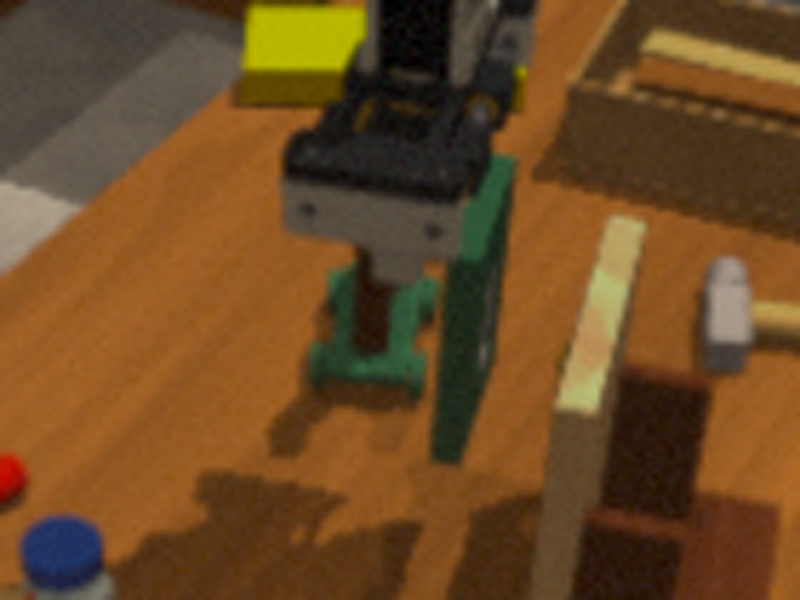

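View pics/l2t.png

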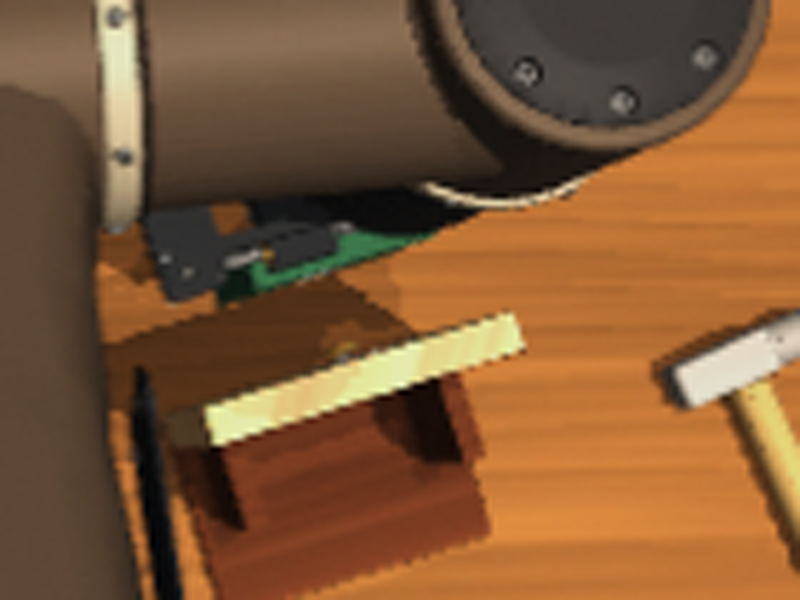

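Call:
{"op": "servo_tool", "data": {
  "steps": [
    [[10, 5, 0, 3.5, 0], [10, 12, 0, 0, 0], [10, 12, 0, 0, 0], [10, 5, 0, 0, 0], [10, 0, 0, 0, 0], [10, 0, 0, 0, 0], [10, 0, 0, 0, 0]]
  ]
}}

```text
t: 9.95
eef_pos: [0.5772, -0.1549, 0.2105]
ee_rot: [-3.142, -0.0, -2.863]
force: [-0.2, -0.2, -3.1]
width: 0.0197
```

```bash
python3 pl.py l3
python3 - <<'E'
from h import *
f=grab("top"); crop(f,(290,165,390,240),"l3t")
P=cloud(f); hsv=cv2.cvtColor(f["image"],cv2.COLOR_RGB2HSV);g=(hsv[...,0]>45)&(hsv[...,0]<95)&(hsv[...,1]>70)
n=np.array([.9615,.2748]); d=(P[...,:2]-[.52645,-.1693])@n*1000
m=g&(P[...,2]>.21)&(P[...,2]<.245)&(abs(d)<60); print(m.sum(),np.percentile(d[m],[2,50,98]),np.median(P[m][:,2]))
E
```

```text
tcp [ 0.577  -0.155   0.2104] [ 3.1416 -0.0003 -2.863 ] [ 0.3748  0.1736 -3.9014] 0.019315579201691413
229 lo [-42.2812 -37.3411 -96.4324] hi [-29.6665  47.825   16.2652]
back x=a*y+b*z+c mm [  0.1506   0.0037 -43.934 ] 75 y [-0.2384 48.0323] z [-99.8197   9.5502]
227 73
51 [11.60313488 14.48119639 21.21720522] 0.22691993535069682
```

View pics/l3.png

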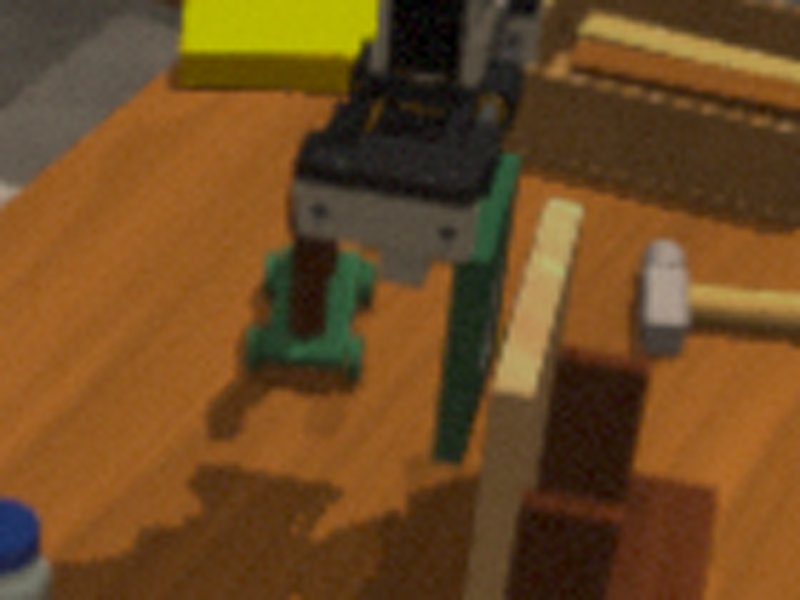

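View pics/l3t.png

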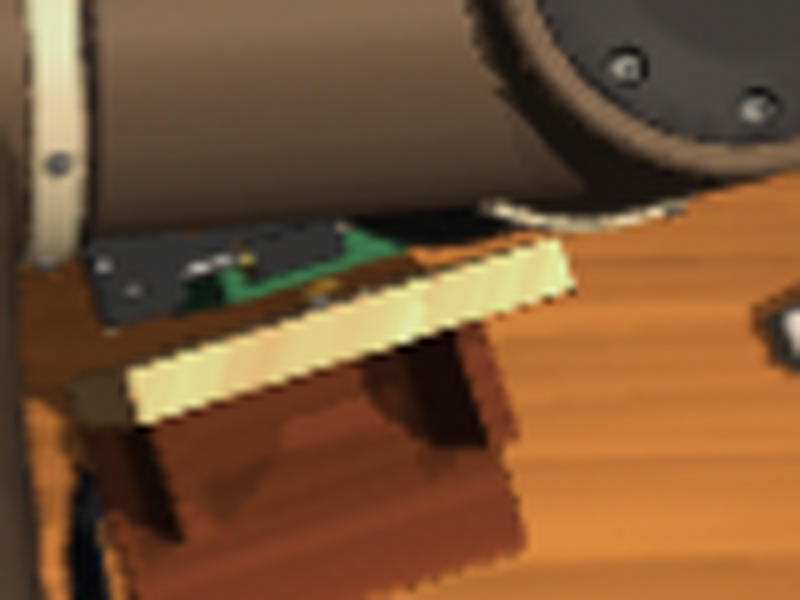

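Call:
{"op": "servo_tool", "data": {
  "steps": [
    [[10, 2, 0, 0, 0], [10, 2, 0, 0, 0], [10, 1, 0, 0, 0], [10, 1, 0, 0, 0], [10, 0, 0, 0, 0], [10, 0, 0, 0, 0]]
  ]
}}

```text
t: 10.9
eef_pos: [0.5712, -0.1567, 0.2106]
ee_rot: [-3.142, 0.0, -2.863]
force: [-0.2, 0.4, -3.1]
width: 0.0197
```

Call:
{"op": "servo_tool", "data": {
  "steps": [
    [[10, 1, 0, 0, 0], [10, 1, 0, 0, 0], [10, 1, 0, 0, 0], [10, 0, 0, 0, 0], [10, 0, 0, 0, 0]]
  ]
}}

```text
t: 11.52
eef_pos: [0.5683, -0.1575, 0.2106]
ee_rot: [3.142, 0.0, -2.863]
force: [0.3, -0.3, -2.9]
width: 0.0198
```

Call:
{"op": "servo_tool", "data": {
  "steps": [
    [[10, 0.7, 0, 0, 0], [10, 0, 0, 0, 0], [10, 0.7, 0, 0, 0], [10, 0, 0, 0, 0], [10, 0, 0, 0, 0]]
  ]
}}

```text
t: 12.15
eef_pos: [0.5669, -0.1579, 0.2106]
ee_rot: [3.142, 0.0, -2.863]
force: [-0.5, 0.0, -3.3]
width: 0.0199
```

Call:
{"op": "servo_tool", "data": {
  "steps": [
    [[10, 0.5, 0, 0, 0], [10, 0, 0, 0, 0], [10, 0, 0, 0, 0]]
  ]
}}

```text
t: 12.52
eef_pos: [0.5664, -0.158, 0.2106]
ee_rot: [3.142, 0.0, -2.863]
force: [-0.6, 0.3, -3.7]
width: 0.0196
```

Call:
{"op": "servo_tool", "data": {
  "steps": [
    [[10, 0.5, 0, 0, 0], [10, 0, 0, 0, 0], [10, 0, 0, 0, 0]]
  ]
}}

```text
t: 12.9
eef_pos: [0.5661, -0.1581, 0.2106]
ee_rot: [-3.142, 0.0, -2.863]
force: [0.9, 0.7, -3.6]
width: 0.0197
```

Call:
{"op": "servo_tool", "data": {
  "steps": [
    [[10, 0.5, 0, 0, 0], [10, 0, 0, 0, 0], [10, 0, 0, 0, 0]]
  ]
}}

```text
t: 13.28
eef_pos: [0.566, -0.1582, 0.2107]
ee_rot: [-3.141, 0.001, -2.863]
force: [3.7, 0.8, -3.6]
width: 0.0195
```

```bash
python3 pl.py l4
python3 - <<'E'
from h import *
f=grab("top"); crop(f,(290,165,390,240),"l4t")
P=cloud(f); hsv=cv2.cvtColor(f["image"],cv2.COLOR_RGB2HSV);g=(hsv[...,0]>45)&(hsv[...,0]<95)&(hsv[...,1]>70)
n=np.array([.9615,.2748]); d=(P[...,:2]-[.52645,-.1693])@n*1000
m=g&(P[...,2]>.21)&(P[...,2]<.245)&(abs(d)<60); print(m.sum(),np.percentile(d[m],[2,50,98]),np.median(P[m][:,2]))
E
```

```text
tcp [ 0.566  -0.1582  0.2107] [-3.1414  0.001  -2.8629] [ 4.374   1.821  -4.4608] 0.019330793481539665
168 lo [-42.4027 -36.1789 -93.3429] hi [-29.7397  47.5595  16.2989]
back x=a*y+b*z+c mm [  0.1969  -0.0276 -44.0812] 63 y [12.9505 47.7328] z [-102.1297    8.1251]
231 74
37 [0.53473858 2.62700857 8.92918469] 0.22702996366632794
```

View pics/l4.png

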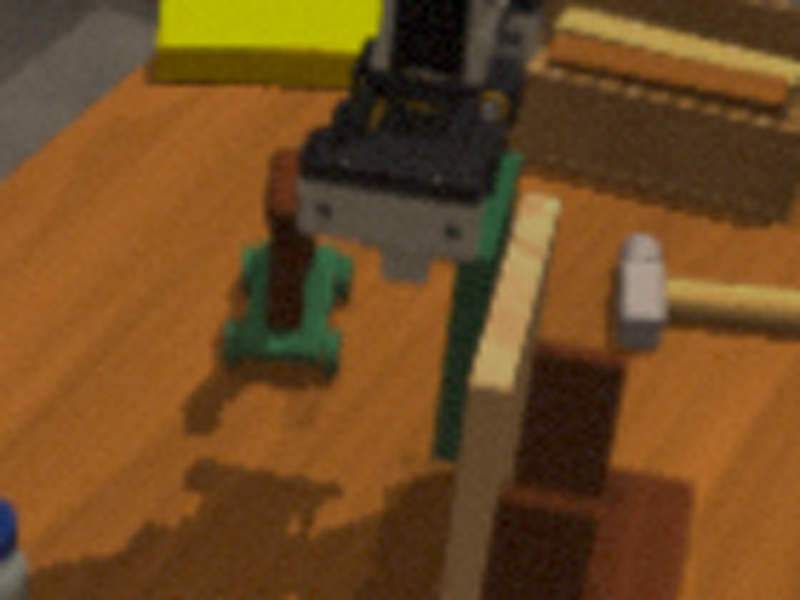

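View pics/l4t.png

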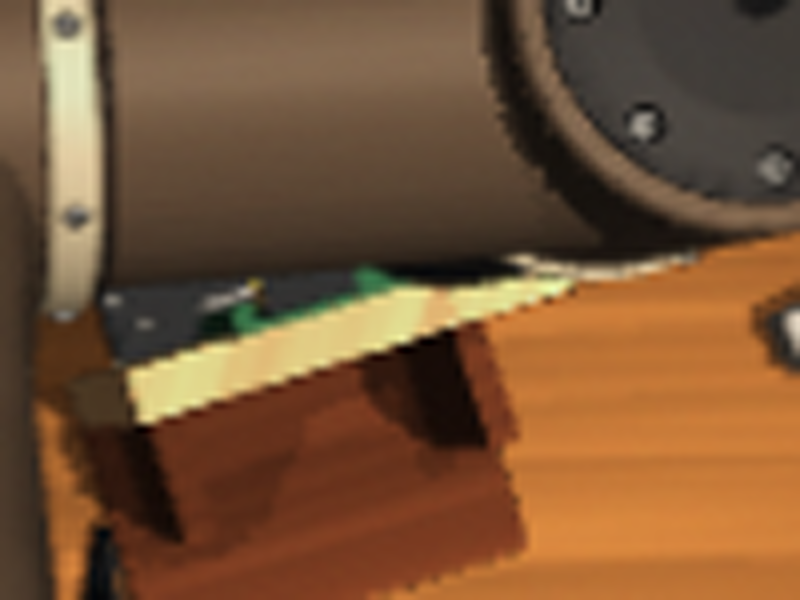

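Call:
{"op": "servo_tool", "data": {
  "steps": [
    [[10, -0.3, 0, 0, 0], [10, 0, 0, 2, 0], [10, 0, 0, 2, 0], [10, 0, 0, 2, 0], [10, 0, 0, 2, 0], [10, 0, 0, 0, 0]]
  ]
}}

```text
t: 14.22
eef_pos: [0.5661, -0.1582, 0.2025]
ee_rot: [-3.141, 0.001, -2.863]
force: [6.3, 1.4, -1.2]
width: 0.0195
```

Call:
{"op": "servo_tool", "data": {
  "steps": [
    [[10, 0, 0, 2, 0], [10, 0, 0, 2, 0], [10, 0, 0, 1, 0], [10, 0, 0, 0, 0]]
  ]
}}

```text
t: 14.72
eef_pos: [0.5662, -0.1582, 0.1976]
ee_rot: [-3.141, 0.001, -2.863]
force: [5.5, 1.1, -0.3]
width: 0.0195
```

Call:
{"op": "servo_tool", "data": {
  "steps": [
    [[10, 0, 0, 2, 0], [10, 0, 0, 1, 0], [10, 0, 0, 1, 0], [10, 0, 0, 0, 0]]
  ]
}}

```text
t: 15.22
eef_pos: [0.5663, -0.1583, 0.194]
ee_rot: [-3.141, 0.001, -2.863]
force: [5.2, 0.8, 2.5]
width: 0.0196
```

Call:
{"op": "servo_tool", "data": {
  "steps": [
    [[10, 0, 0, 1, 0], [10, 0, 0, 1, 0], [10, 0, 0, 0, 0]]
  ]
}}

```text
t: 15.6
eef_pos: [0.5664, -0.1585, 0.1924]
ee_rot: [-3.141, 0.001, -2.863]
force: [4.1, 2.1, 5.1]
width: 0.0195
```

Call:
{"op": "servo_tool", "data": {
  "steps": [
    [[10, 0, 0, 1, 0], [10, 0, 0, 1, 0], [10, 0, 0, 0, 0]]
  ]
}}

```text
t: 15.98
eef_pos: [0.5664, -0.1586, 0.1906]
ee_rot: [-3.14, 0.001, -2.863]
force: [5.7, 0.0, 6.2]
width: 0.0198
```

Call:
{"op": "servo_tool", "data": {
  "steps": [
    [[10, 0, 0, 1, 0], [10, 0, 0, 1, 0], [10, 0, 0, 0, 0]]
  ]
}}

```text
t: 16.35
eef_pos: [0.5664, -0.1587, 0.1887]
ee_rot: [-3.14, 0.001, -2.863]
force: [4.6, 0.4, 7.3]
width: 0.0196
```

Call:
{"op": "servo_tool", "data": {
  "steps": [
    [[10, 0, 0, 1, 0], [10, 0, 0, 1, 0], [10, 0, 0, 0, 0]]
  ]
}}

```text
t: 16.73
eef_pos: [0.5665, -0.1588, 0.1869]
ee_rot: [-3.14, 0.002, -2.863]
force: [4.1, 1.1, 8.2]
width: 0.0196
```

Call:
{"op": "servo_tool", "data": {
  "steps": [
    [[10, 0, 0, 1, 0], [10, 0, 0, 0, 0], [10, 0, 0, 0, 0]]
  ]
}}

```text
t: 17.1
eef_pos: [0.5665, -0.1588, 0.186]
ee_rot: [-3.14, 0.001, -2.862]
force: [4.3, 0.3, 9.1]
width: 0.0196
```

```bash
python3 pl.py l5
```

```text
tcp [ 0.5665 -0.1588  0.186 ] [-3.1398  0.0015 -2.8625] [4.6039 0.2349 8.8358] 0.01995539087945673
130 lo [-41.7405 -35.3055 -95.0266] hi [-29.8521  47.3494  16.5306]
back x=a*y+b*z+c mm [-0.6471 -0.0096 -4.3252] 53 y [43.2251 47.7945] z [-99.9849   6.0285]
231 80
```

View pics/l5.png

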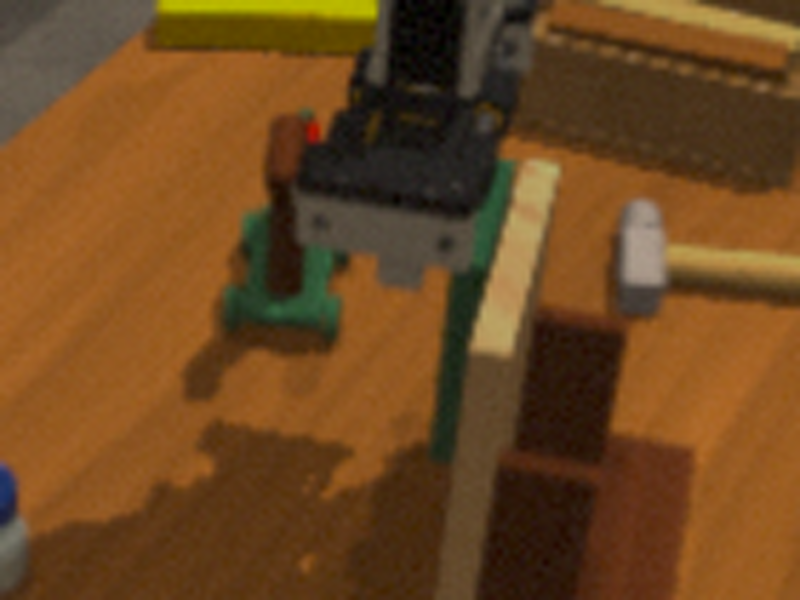

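Call:
{"op": "servo_tool", "data": {
  "steps": [
    [[10, 0, 0, 1, 0], [10, 0, 0, 0, 0], [10, 0, 0, 0, 0]]
  ]
}}

```text
t: 17.62
eef_pos: [0.5665, -0.1587, 0.1845]
ee_rot: [-3.14, 0.001, -2.863]
force: [5.5, 0.6, 6.2]
width: 0.0196
```

Call:
{"op": "servo_tool", "data": {
  "steps": [
    [[10, 0, 0, 0.7, 0], [10, 0, 0, 0, 0], [10, 0, 0, 0, 0]]
  ]
}}

```text
t: 18.0
eef_pos: [0.5665, -0.1587, 0.184]
ee_rot: [-3.14, 0.001, -2.863]
force: [4.1, 1.2, 7.7]
width: 0.0197
```

Call:
{"op": "servo_tool", "data": {
  "steps": [
    [[10, 0, 0, 0.5, 0], [10, 0, 0, 0, 0], [10, 0, 0, 0, 0]]
  ]
}}

```text
t: 18.38
eef_pos: [0.5665, -0.1587, 0.1837]
ee_rot: [-3.14, 0.001, -2.863]
force: [4.5, 0.2, 7.2]
width: 0.0194
```

Call:
{"op": "servo_tool", "data": {
  "steps": [
    [[10, 0, 0, 0.5, 0], [10, 0, 0, 0, 0], [10, 0, 0, 0, 0]]
  ]
}}

```text
t: 18.75
eef_pos: [0.5665, -0.1587, 0.1832]
ee_rot: [-3.14, 0.001, -2.863]
force: [3.9, 0.0, 8.7]
width: 0.0198
```

Call:
{"op": "servo_tool", "data": {
  "steps": [
    [[10, 0, 0, 0.5, 0], [10, 0, 0, 0, 0], [10, 0, 0, 0, 0]]
  ]
}}

```text
t: 19.12
eef_pos: [0.5665, -0.1587, 0.1829]
ee_rot: [-3.14, 0.002, -2.862]
force: [3.7, 1.2, 9.3]
width: 0.0195
```

Call:
{"op": "servo_tool", "data": {
  "steps": [
    [[10, 0, 0, 0.5, 0], [10, 0, 0, 0, 0], [10, 0, 0, 0, 0]]
  ]
}}

```text
t: 19.5
eef_pos: [0.5665, -0.1587, 0.1827]
ee_rot: [-3.14, 0.002, -2.862]
force: [2.1, 1.4, 11.1]
width: 0.0196
```

Call:
{"op": "servo_tool", "data": {
  "steps": [
    [[10, 0, 0, 0.5, 0], [10, 0, 0, 0, 0], [10, 0, 0, 0, 0]]
  ]
}}

```text
t: 19.88
eef_pos: [0.5665, -0.1588, 0.1825]
ee_rot: [-3.14, 0.002, -2.862]
force: [2.2, 1.4, 13.2]
width: 0.0197
```

Call:
{"op": "servo_tool", "data": {
  "steps": [
    [[10, 0, 0, 0.4, 0], [10, 0, 0, 0, 0], [10, 0, 0, 0, 0]]
  ]
}}

```text
t: 20.25
eef_pos: [0.5665, -0.1588, 0.1824]
ee_rot: [-3.14, 0.002, -2.862]
force: [0.9, 2.1, 15.6]
width: 0.0194
```

```bash
python3 pl.py l6
```

```text
tcp [ 0.5665 -0.1588  0.1824] [-3.1395  0.002  -2.8622] [-0.2601  2.2143 15.9063] 0.01967557743998432
126 lo [-41.7216 -34.0605 -94.8075] hi [-29.9016  47.5627  16.9118]
back x=a*y+b*z+c mm [ -0.3645  -0.0149 -17.7963] 53 y [42.7273 48.2589] z [-101.2165    8.1553]
230 81
```

View pics/l6.png

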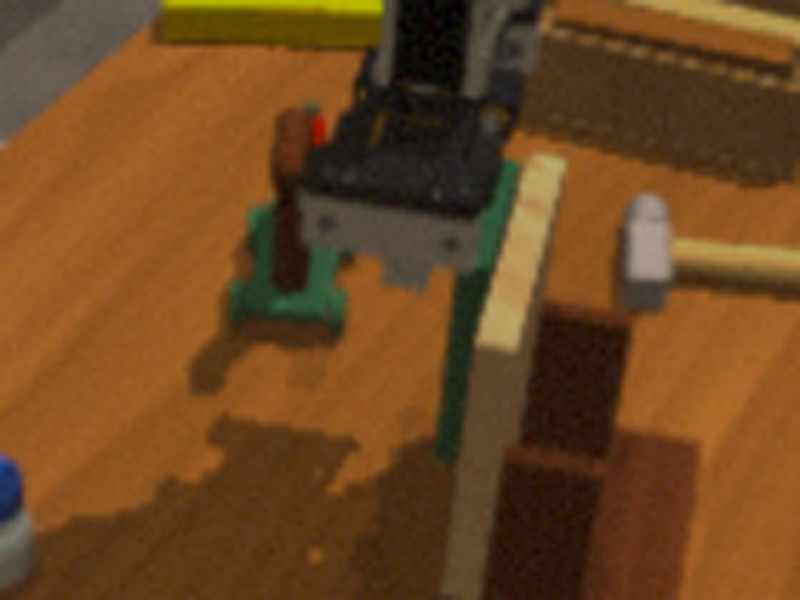

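Call:
{"op": "servo_tool", "data": {
  "steps": [
    [[10, 0, 0, -1.0, 0], [10, 0, 0, -0.7, 0], [10, 0, 0, 0, 0], [10, 0, 0, 0, 0]]
  ]
}}

```text
t: 20.9
eef_pos: [0.5665, -0.1588, 0.1826]
ee_rot: [-3.14, 0.001, -2.863]
force: [5.6, 0.1, 5.3]
width: 0.0195
```

Call:
{"op": "servo_tool", "data": {
  "steps": [
    [[10, 0, 0, 0, 0], [10, 0, 0, 0, 0], [25, 0, 0, 0, 0], [35, 0, 0, 0, 0], [50, 0, 0, 0, 0], [50, 0, 0, 0, 0], [50, 0, 0, 0, 0]]
  ],
  "squeeze": 10
}}

```text
t: 21.78
eef_pos: [0.5657, -0.1582, 0.1816]
ee_rot: [3.141, -0.0, -2.863]
force: [-0.4, -0.2, 0.7]
width: 0.0494
```

Call:
{"op": "servo_tool", "data": {
  "steps": [
    [[50, 0, 0, -10, 0], [50, 0, 0, -30, 0], [50, 0, 0, -45, 0], [50, 0, 0, -35, 0], [50, -20, -30, 0, 0], [50, -20, -50, 0, 0], [50, -20, -50, 0, 0], [50, -20, -50, 0, 0]]
  ]
}}

```text
t: 22.78
eef_pos: [0.6932, -0.3106, 0.3027]
ee_rot: [-3.141, 0.001, -2.863]
force: [0.4, 0.2, 1.4]
width: 0.0502
```

Run:
```python
from h import *
np.set_printoptions(precision=4,suppress=True)
print(arm.get_state()["eef_pos"])
n=np.array([.9615,.2748]);t=np.array([-.2748,.9615])
for nm in("side","top"):
    F=[grab(nm) for _ in range(4)]; f=F[0]; z=np.array([g["z_map"] for g in F]); z[z==0]=np.nan; f["z_map"]=np.nanmedian(z,0)
    crop(f,(270,80,390,170) if nm=="side" else (290,165,390,240),"e_"+nm)
    cv2.imwrite(f"pics/ef_{nm}.png",f["image"][:,:,::-1])
    P=cloud(f); hsv=cv2.cvtColor(f["image"],cv2.COLOR_RGB2HSV);g=(hsv[...,0]>45)&(hsv[...,0]<95)&(hsv[...,1]>70)
    q=P[...,:2]-[.52645,-.1693]; d=q@n*1000; s=q@t*1000; Z=P[...,2]*1000
    m=g&(Z>185)&(Z<212)&(d>-5)&(d<25)&(abs(s)<60); print(nm,"ptop",m.sum(),"d",np.percentile(d[m],[3,97]),"s",np.percentile(s[m],[1,99]),"z",np.median(Z[m]),"slope z/s",np.polyfit(s[m],Z[m],1)[0], "d/s",np.polyfit(s[m],d[m],1)[0])
    m=(~g)&(Z>170)&(Z<197)&(d>18)&(d<80)&(abs(s)<25); print("peg",m.sum(), np.median(Z[m]) if m.any() else None, np.percentile(s[m],[2,98]) if m.any() else None)
```

```text
[ 0.6932 -0.3106  0.3027]
side ptop 124 d [-0.2243 14.1405] s [-41.4735  46.866 ] z 198.07637160781417 slope z/s -0.044681954760845764 d/s -0.0047991775514227685
peg 174 186.9094345064724 [-6.5308 12.4455]Traceback (most recent call last):
  File "<stdin>", line 11, in <module>
    return _quantile_unchecked(
        a, q, axis, out, overwrite_input, method, keepdims, weights)
    return _ureduce(a,
                    func=_quantile_ureduce_func,
    ...<5 lines>...
                    overwrite_input=overwrite_input,
                    method=method)
    r = func(a, **kwargs)
    result = _quantile(arr,
                       quantiles=q,
    ...<2 lines>...
                       out=out,
                       weights=wgt)
    slices_having_nans = np.isnan(arr[-1, ...])
                                  ~~~^^^^^^^^^
IndexError: index -1 is out of bounds for axis 0 with size 0
```

View pics/e_side.png

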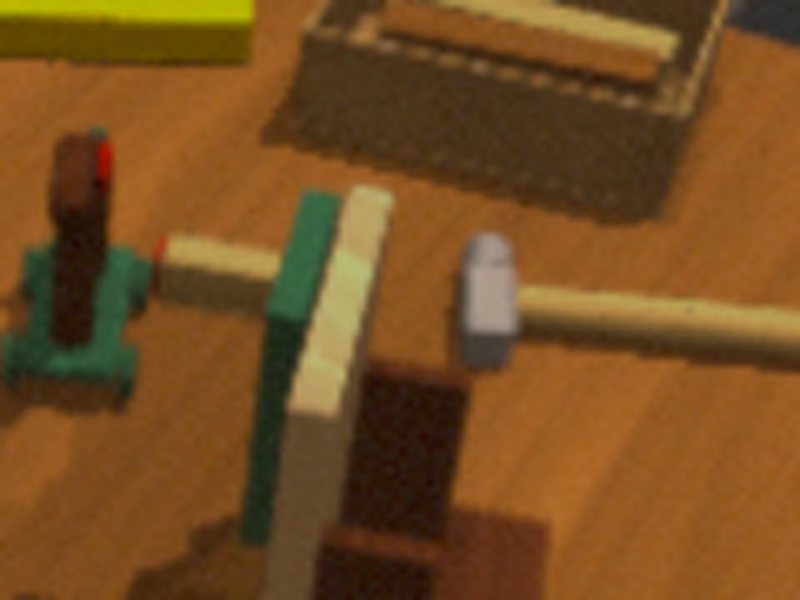

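View pics/ef_top.png

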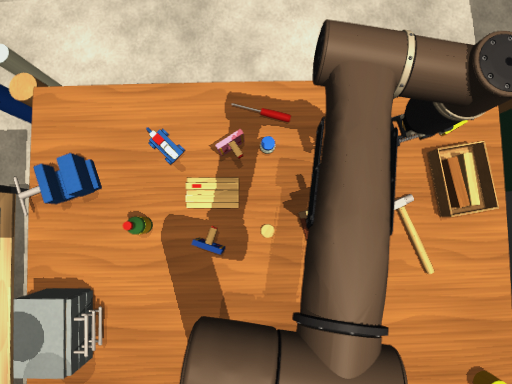

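Call:
{"op": "servo_tool", "data": {
  "steps": [
    [[50, 0, 40, 0, 0], [50, 0, 60, 0, 0], [50, 0, 60, 0, 0], [50, 0, 60, 0, 0], [50, 0, 60, 0, 0], [50, 0, 60, 0, 0], [50, 0, 60, 0, 0], [50, 0, 50, 0, 0]]
  ]
}}

```text
t: 24.18
eef_pos: [0.5668, 0.1258, 0.3032]
ee_rot: [3.141, 0.003, -2.861]
force: [1.1, 0.8, 0.3]
width: 0.0499
```

```bash
cat > chk.py <<'E'
from h import *
np.set_printoptions(precision=4,suppress=True)
print(arm.get_state()["eef_pos"],arm.get_state()["t"])
n=np.array([.9615,.2748]);t=np.array([-.2748,.9615])
for nm in("side","top"):
    F=[grab(nm) for _ in range(6)]; f=F[0]; z=np.array([g["z_map"] for g in F]); z[z==0]=np.nan; f["z_map"]=np.nanmedian(z,0); f["image"]=np.mean([g["image"] for g in F],0).astype(np.uint8)
    crop(f,(290,85,370,145) if nm=="side" else (290,165,390,240),"c_"+nm); cv2.imwrite(f"pics/cf_{nm}.png",f["image"][:,:,::-1])
    P=cloud(f); hsv=cv2.cvtColor(f["image"],cv2.COLOR_RGB2HSV);g=(hsv[...,0]>45)&(hsv[...,0]<95)&(hsv[...,1]>70)
    q=P[...,:2]-[.52645,-.1693]; d=q@n*1000; s=q@t*1000; Z=P[...,2]*1000
    for k,m in(("ptop",g&(Z>190)&(Z<206)&(d>2)&(d<14)&(abs(s)<42)),("btop",(~g)&(Z>176)&(Z<188)&(d>-18)&(d<-2)&(abs(s)<75)),("pegtop",(~g)&(Z>187)&(Z<196)&(d>22)&(d<62)&(abs(s)<14))):
        if m.sum()<9: print(nm,k,m.sum()); continue
        c=np.linalg.lstsq(np.c_[s[m],d[m],np.ones(m.sum())],Z[m],rcond=None)[0]; print(nm,k,m.sum(),"z med",np.median(Z[m]),"plane dz/ds dz/dd",c[:2],"d",np.percentile(d[m],[3,97]),"s",np.percentile(s[m],[3,97]))
E
python3 chk.py
```

```text
[0.5668 0.1258 0.3032] 24.175
side ptop 79 z med 198.04251288517762 plane dz/ds dz/dd [-0.006  -0.0122] d [ 2.3918 13.4701] s [-37.7551  39.4415]
side btop 189 z med 181.16520603819305 plane dz/ds dz/dd [0.0016 0.0021] d [-17.5631  -2.4551] s [-69.6918  70.5163]
side pegtop 69 z med 189.72860892562838 plane dz/ds dz/dd [-0.0298 -0.0061] d [23.0731 60.3095] s [-7.1865 11.2351]
top ptop 134 z med 199.5922382965163 plane dz/ds dz/dd [-0.0042  0.0059] d [ 2.4228 13.549 ] s [-39.8205  39.3292]
top btop 310 z med 182.56108195375077 plane dz/ds dz/dd [ 0.0008 -0.0164] d [-17.5111  -2.4851] s [-70.4079  70.3403]
top pegtop 105 z med 191.6355463046868 plane dz/ds dz/dd [-0.027  -0.0054] d [23.2387 60.5191] s [-8.5365 10.1876]
```

View pics/c_top.png

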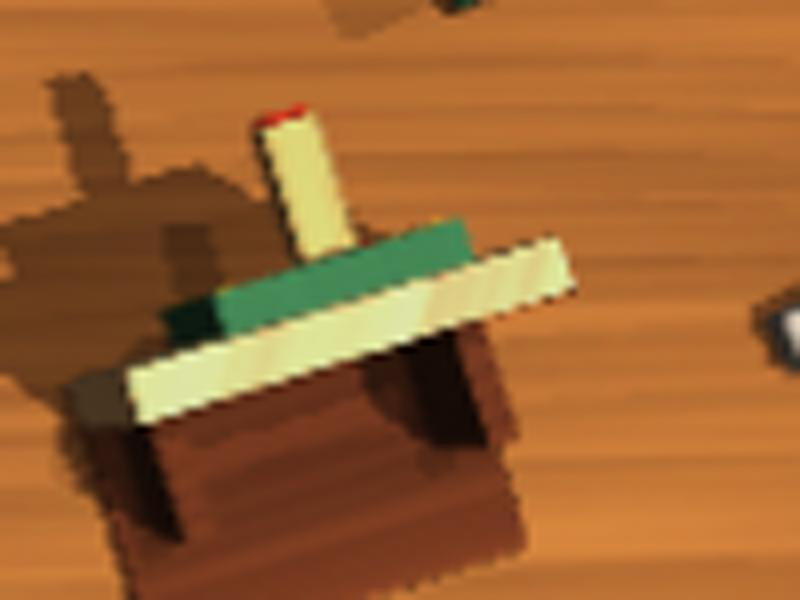

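View pics/c_side.png

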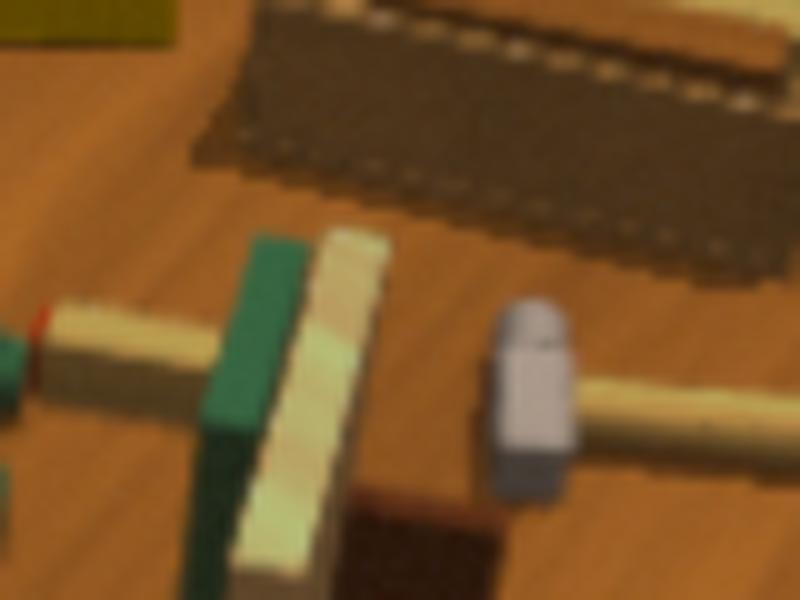

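Call:
{"op": "servo_tool", "data": {
  "steps": [
    [[0, 12, -30, 0, 0], [0, 25, -55, 0, 0], [0, 25, -60, 0, 0], [0, 25, -60, 0, 0], [0, 16, -45, 0, 0], [0, 8.4, -22.7, 0, 0], [0, 0, 0, 30, 0], [0, 0, 0, 30, 0]]
  ],
  "squeeze": 10
}}

```text
t: 25.78
eef_pos: [0.5368, -0.1656, 0.2411]
ee_rot: [-3.141, 0.001, -2.865]
force: [-1.2, -0.3, -0.3]
width: 0.0006
```

Call:
{"op": "servo_tool", "data": {
  "steps": [
    [[0, 0, 0, 13, 0], [0, 0, 0, 0, 0], [0, 0, 0, 0, 0], [0, 0, 0, 0, 0]]
  ]
}}

```text
t: 26.28
eef_pos: [0.5375, -0.1644, 0.2298]
ee_rot: [-3.141, 0.002, -2.863]
force: [-0.0, 0.2, 0.0]
width: 0.0003
```

Call:
{"op": "servo_tool", "data": {
  "steps": [
    [[0, 3.5, -1.7, 0, 0], [0, 0, 0, 4, 0], [0, 0, 0, 2.5, 0], [0, 0, 0, 0, 0]]
  ]
}}

```text
t: 26.78
eef_pos: [0.5338, -0.1671, 0.2218]
ee_rot: [3.141, -0.001, -2.863]
force: [0.3, -0.0, 0.3]
width: 0.0006
```

Call:
{"op": "servo_tool", "data": {
  "steps": [
    [[0, 0, 0, 1, 0], [0, 0, 0, 0, 0], [0, 0, 0, 1, 0], [0, 0, 0, 0, 0]]
  ]
}}

```text
t: 27.28
eef_pos: [0.5341, -0.1673, 0.2211]
ee_rot: [-3.141, 0.001, -2.863]
force: [-2.3, 0.7, 6.3]
width: 0.0006
```

Call:
{"op": "servo_tool", "data": {
  "steps": [
    [[0, 0, 0, 0.7, 0], [0, 0, 0, 0, 0], [0, 0, 0, 0, 0]]
  ]
}}

```text
t: 27.65
eef_pos: [0.5342, -0.1674, 0.221]
ee_rot: [-3.14, 0.001, -2.863]
force: [-4.1, 1.2, 9.9]
width: 0.0002
```

Call:
{"op": "servo_tool", "data": {
  "steps": [
    [[0, 0, 0, 0.7, 0], [0, 0, 0, 0, 0], [0, 0, 0, 0, 0]]
  ]
}}

```text
t: 28.02
eef_pos: [0.5345, -0.1674, 0.2209]
ee_rot: [-3.14, 0.002, -2.862]
force: [-5.1, 1.4, 13.6]
width: 0.0005
```

Call:
{"op": "servo_tool", "data": {
  "steps": [
    [[0, 0, 0, 0.6, 0], [0, 0, 0, 0, 0], [0, 0, 0, 0, 0]]
  ]
}}

```text
t: 28.4
eef_pos: [0.5348, -0.1674, 0.2208]
ee_rot: [-3.14, 0.003, -2.862]
force: [-3.6, 2.5, 16.3]
width: 0.0005
```

Call:
{"op": "servo_tool", "data": {
  "steps": [
    [[0, 0, 0, -2, 0], [0, 0, 0, -5, 0], [0, 0, 0, -35, 0], [0, 0, 0, -40, 0], [0, -20, 40, 0, 0], [0, -20, 60, 0, 0], [0, -20, 60, 0, 0], [0, -20, 60, 0, 0]]
  ]
}}

```text
t: 29.4
eef_pos: [0.5502, 0.0661, 0.3003]
ee_rot: [3.142, 0.0, -2.863]
force: [2.1, -0.4, -0.5]
width: 0.0005
```

Call:
{"op": "servo_tool", "data": {
  "steps": [
    [[0, -10, 60, 0, 0], [0, 0, 30, 0, 0], [0, 0, 0, 0, 0], [0, 0, 0, 0, 0]]
  ]
}}

```text
t: 29.9
eef_pos: [0.5352, 0.1533, 0.3]
ee_rot: [-3.141, -0.0, -2.863]
force: [0.4, -0.3, 0.8]
width: 0.0005
```

```bash
python3 chk.py
```

```text
[0.5352 0.1533 0.3   ] 29.9
side ptop 76 z med 198.01727753976317 plane dz/ds dz/dd [-0.0036 -0.0134] d [ 2.6058 13.3429] s [-37.1313  39.5063]
side btop 189 z med 181.23529262195697 plane dz/ds dz/dd [ 0.0027 -0.0013] d [-17.4421  -2.4624] s [-69.0128  70.8869]
side pegtop 68 z med 189.67803447329072 plane dz/ds dz/dd [-0.0403 -0.0053] d [23.1117 60.4783] s [-7.4652 10.5218]
top ptop 134 z med 199.44422228406987 plane dz/ds dz/dd [0.0011 0.0494] d [ 2.403  13.5505] s [-40.3129  39.1125]
top btop 309 z med 182.67206363986546 plane dz/ds dz/dd [0.0013 0.0061] d [-17.5139  -2.5343] s [-70.2666  70.9706]
top pegtop 109 z med 191.2583356181669 plane dz/ds dz/dd [-0.0034 -0.    ] d [23.3209 60.6711] s [-9.7389 10.0282]
```

View pics/cf_side.png

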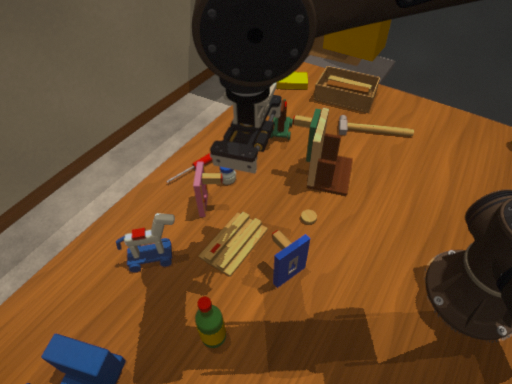

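View pics/cf_top.png

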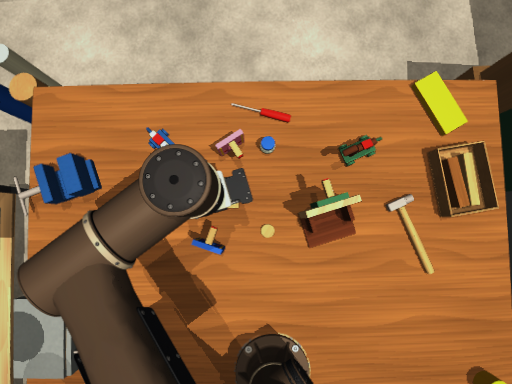

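The side picture shows the plaque against the board at about (318,140), with the horses, jar, wheel and glue bottle still standing where they were. The top picture shows the plaque hanging straight at about (333,200), the bystanders unmoved and the arm well clear.

```bash
python3 -c "
from station import arm
print(arm.job_done())"
```

```text
the job is handed in; nothing more can be done
None
```

The green plaque is hanging on the board's screw by itself, and the job was handed in at about 30 s of the 72 s allowed. I gripped it by its peg, lifted it out of the rack and brought its back flat against the board at about 4–5 N. I then slid it down 28 mm to a firm stop, pushing with about 19 N, and released it.

**Home and locked:** I pushed on the plaque's top with closed fingers at 16 N. It gave only 0.3 mm, so I take it as fully home, but I could not see the lock behind the screw head directly.

**Straight and flush:** both cameras show the plaque's top level to within about 0.3° and its back flush with the board. The peg's small top face gave up to 2.3° of tilt from the side camera. The top camera gave 0.2° for the same face, so I put this down to measurement noise.

**Height:** the two ways of measuring the plaque's height differ by about 0.7 mm. The arm's position puts the underside at 73.3 mm, and the cameras put it at about 74 mm.

**Bystanders:** in the final pictures the other things on the bench look unmoved, and the arm is clear of everything.

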